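# Make up the bearing kit and the sanding kit

## Robot

A 6-joint arm with a two-finger parallel gripper is mounted at the origin on a cart in front of the work surface, level with it; the furniture and walls round the work are solid. World frame = base frame: x ahead of the robot, y to its left, z up, the work surface at z = 0. Lengths are in mm, angles in degrees, forces in N, time in s.
With the tool pointing down it reaches from about 350 to 850 mm from the base axis. Payload 8.1 kg.
Tool frame: the origin (TCP) lies at the very end of the fingers, on their centre line; the grasp point (between the pads) lies 19 mm behind it; z points along the fingers, y is the line along which they close (so a half turn about z gives the same grasp; the last joint's range is limited). The gripper opens to 85 mm and grips with 20 to 120 N. Pads are 22 mm wide; open, the fingers measure 114 mm over their backs; the gripper's body (76 mm by 85 mm) begins 54 mm behind the grasp point. The pads swing forward as they close: fully open they stand 13 mm farther back than shut.
Start: joints at [-71.356, 7.471, 85.268, -0, 87.261, -4.893], TCP at [239.626, -550.077, 231.292] pointing down, gripper open.
Joint ranges: [-169.43, 169.43], [-51.17, 129.36], [1.28, 143.12], [-76.62, 256.62], [0, 156.53], [-152.29, 152.29]. Speed limits (degrees/s): [136.94, 136.94, 159.86, 180, 180, 180].

## Interface

Orientations are given as [roll, pitch, yaw] about the fixed x, y, z axes, in that order (R = Rz(yaw) Ry(pitch) Rx(roll)).
In Python, from bench import status, viewer, job gives the robot as it stands.
- The arm moves only by the tool arm_command, never from a script. Its argument "targets" is a list that holds one entry, the list of rows, each a list of 7 numbers: the shift along the world's x, y, z in m, then the turn, a rotation vector about the world's x, y, z in rad, then the opening, from -1 (shut) to 1 (fully open). In form: [[[dx, dy, dz, rx, ry, rz, gripper], ...]]. A call has 1 to 10 rows; each row shifts and turns the commanded pose from where the row before left it; what a row does not reach is not made up. A row lasts 1/8 s, in which the tool goes at most 62.5 mm and 10.7 degrees, less where a joint would pass 70% of its speed; a pose out of reach is approached as far as the arm can. A call with a gripper value outside its range is refused whole. The fingers move at their own pace and stop on an object; "force" is the grip in N (left out, the last holds). Time passes only in rows, so rows that do not move let the fingers close. It gives the time, the measured TCP pose, the force, the opening and the grip force at its end, in the units of the state.
- status.sense(): the state, without advancing time (a new reading comes with each control period).
- viewer.snapshot(name): name is "side" or "top"; returns the picture (400x640x3 uint8, red, green, blue); there is no depth.
- viewer.camera_model(name): a dict with "vertical_fov" (degrees; the focal length in pixels is half the picture's height over the tangent of half this angle, whatever the lens; pixels are square), "cx", "cy" (the principal point, pixels), "xyz" and "attitude" of the camera in the world. Camera axes: x right, y down, z forward; pixel columns grow to the right and rows downward; lengths in mm; the calibration is good to about 2 mm. A picture is of the moment at which its call begins. camera_model takes no time and is no camera call.
- job.hand_in(): hands the job in; it is judged then, once.
The state is a dict: "time": time; "joint_pos": joint angles; "qd": joint speeds; "joint_efforts": joint torques, N m; "tool_pos": TCP position; "tcp_rot": TCP orientation; "ft_force": force on the tool from outside, world axes, zero at the start; "wrist_torque": the same for the moment, N m; "finger_gap": finger opening in mm; "grip_force": force on a finger pad.
Only numpy, scipy, OpenCV 4.12 (cv2) and the standard library are available. Lean on these libraries where they do the work, as an engineer would, in place of code of your own. Each camera call takes 0.05 s, during which the arm holds its last target. There are 200 camera calls.

## Task

Make up two kits from the stock on the bench. Bearing kit, in the smaller tray: the bearing box in the wider bay and the short thick offcut in the narrower bay; sanding kit, in the larger tray: the sanding block in the longer, wider bay and the tape measure, upright, in the shorter, narrower bay. Set each thing the way up it stands now, flat on the floor of its bay and clear of the lips' tops, and leave the thin offcut where it lies.

Things in the scene. Friction and masses are not known exactly. Their poses are not given: they have to be found in the camera images.
- bearing_box: small blue cardboard box, 52 x 72 mm, 44 high, the tallest box-shaped piece of the stock; to be gripped across its 52 mm. Origin: centre of its underside; x along the 52 mm, y along the 72 mm, z up.
- thick_offcut: short thick pale block of wood, 34 x 70 mm, 30 high; to be gripped across its 34 mm. Origin: centre of its underside; x along the 34 mm, y along the 70 mm, z up.
- sanding_block: brown cork sanding block, 62 x 107 mm, 29 high (its grippable width is 60 mm); to be gripped across that width. Origin: centre of its underside; x across the width, y along the 107 mm, z up.
- tape_measure: yellow and black tape measure standing on edge, 44 mm thick (x), 81 mm long (y), 68 high; to be gripped across its thickness. Origin: centre of its underside; x across the thickness, y along it, z up.
- small_tray: low fixed wooden tray, the smaller of two, 84 x 200 mm: 3 mm floor, lips all round and between its two bays, lip tops 10 mm above the worktop. Wider bay 72 (x) by 92 (y) mm inside, centred at x = 0, y = -48 mm; narrower bay 54 by 90 mm, at x = 0, y = +49 mm. Origin: centre of the underside, on the worktop; x across, y along the tray, z up.
- large_tray: low fixed wooden tray, the larger of two, 96 x 246 mm: 3 mm floor, lips all round and between its two bays, lip tops 10 mm above the worktop. Longer, wider bay 84 (x) by 127 (y) mm inside, centred at x = 0, y = -53.5 mm; shorter, narrower bay 64 by 101 mm, at x = 0, y = +66.5 mm. Origin: centre of the underside, on the worktop; x across, y along the tray, z up.
- thin_offcut: thin pale piece of wood, 40 x 75 mm, only 16 high, not part of any kit. Origin: centre of its underside; x along the 40 mm, y along the 75 mm, z up.

How it is judged:
By the outcome, as a careful person would: the job done as asked, in the order asked, and still so for the second after the job is handed in, with the robot touching nothing.
It also fails if it takes over 88 s, if anything falls off the work surface, if the arm or the gripper's body presses on something with over 40 N, if the wrist force passes 120 N, or if a joint passes its speed limit or range.

## Working session

There is one attempt and no reset: what is moved stays moved. The work goes in short steps, Python scripts to look and compute and a tool call to move; the robot and the scene stay as the last step left them, time stands still between calls to the robot, and variables do not carry over. Pictures are saved under pics/ and viewed, at most 14 in all, crops included, and the job is handed in when it is done.

Besides the shell and the picture viewer there is one more tool, called as name(argument=value, ...) on one line, values as JSON. arm_command: Moves the arm, as the interface text tells. Its arguments: {"type":"object","properties":{"targets":{"type":"array"},"force":{"type":"number"}},"required":["targets"]}

```bash
mkdir -p pics; python3 - <<'E'
from bench import status, viewer
import cv2
for n in("top","side"):
    print(n,viewer.camera_model(n)); cv2.imwrite(f"pics/{n}0.png",viewer.snapshot(n)[:,:,::-1])
s=status.sense(); print({k:s[k] for k in("time","tool_pos","tcp_rot","finger_gap","ft_force")})
E
```

```text
top {'vertical_fov': 56.51431293461292, 'cx': 326.19205371844265, 'cy': 202.19788065522945, 'xyz': array([359.86821804, 110.40260694, 953.43198635]), 'attitude': array([-1.68061710e+02,  3.29121738e-02, -8.93466941e+01])}
side {'vertical_fov': 43.079844194005894, 'cx': 320.1436583930844, 'cy': 201.20899302297926, 'xyz': array([ 19.35526845, 975.37342639, 485.82376358]), 'attitude': array([-113.49662637,   -1.1279284 , -147.12571353])}
{'time': 0.1, 'tool_pos': array([ 239.46944768, -549.585238  ,  230.32293838]), 'tcp_rot': array([-1.79901654e+02, -1.05666817e-02,  2.35352490e+01]), 'finger_gap': 85.31324476332131, 'ft_force': array([-0.13966559, -0.66830099,  0.21724577])}
```

View pics/top0.png

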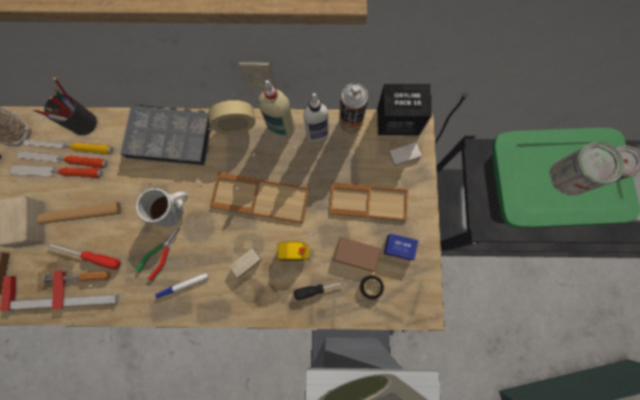

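View pics/side0.png

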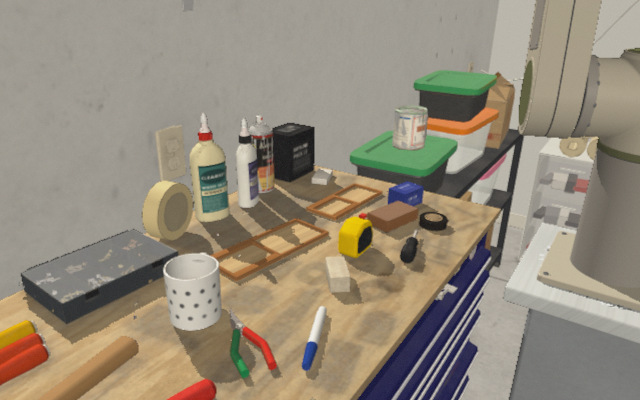

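Top view: large tray at about (260,198), small tray (368,202), bearing box (402,247), cork (357,254), tape (293,251), pale block (245,263) and another pale piece (405,154). The side view shows the same things. I'll enlarge these for corner picking.

```bash
python3 - <<'E'
import cv2
a=cv2.imread("pics/top0.png"); s=cv2.imread("pics/side0.png")
def crop(im,x,y,w,h,k,n):
    o=cv2.resize(im[y:y+h,x:x+w],None,fx=k,fy=k,interpolation=cv2.INTER_CUBIC)
    for i in range(0,w,10):
        cv2.line(o,(i*k,0),(i*k,10 if (x+i)%50==0 else 5),(0,0,255),1)
        if (x+i)%20==0: cv2.putText(o,str(x+i),(i*k,22),0,.4,(0,0,255),1)
    for i in range(0,h,10):
        cv2.line(o,(0,i*k),(5,i*k),(0,0,255),1)
        if (y+i)%20==0: cv2.putText(o,str(y+i),(6,i*k+4),0,.4,(0,0,255),1)
    cv2.imwrite(n,o)
crop(a,200,140,130,145,4,"pics/c1.png"); crop(a,310,140,130,145,4,"pics/c2.png")
crop(s,200,160,260,140,3,"pics/c3.png")
E
```

```text
(no output)
```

View pics/c1.png

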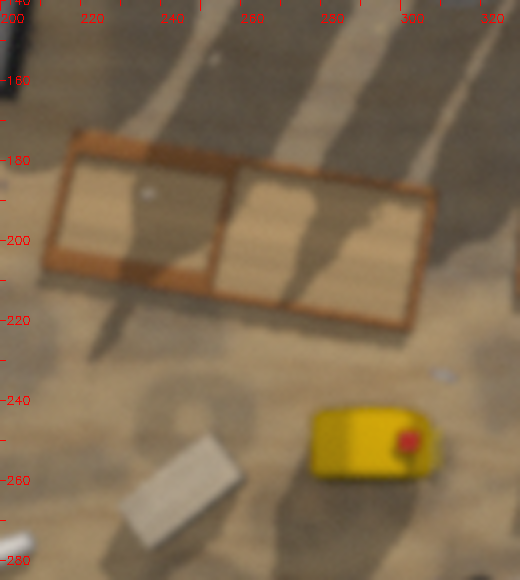

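View pics/c2.png

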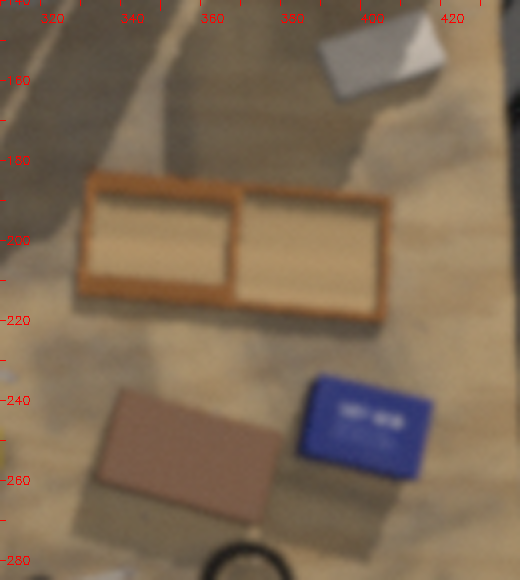

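View pics/c3.png

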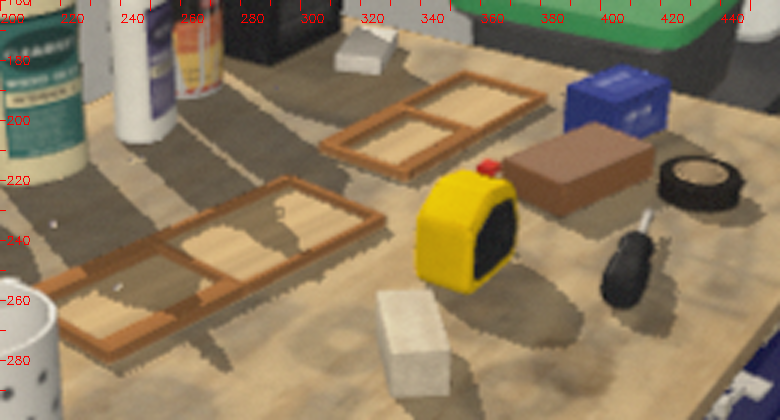

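```bash
cat > geo.py <<'E'
import numpy as np
from scipy.spatial.transform import Rotation as R
from scipy.optimize import least_squares
from bench import viewer
C={}
for n in("top","side"):
    m=viewer.camera_model(n); m["f"]=200/np.tan(np.radians(m["vertical_fov"]/2)); m["R"]=R.from_euler("xyz",m["attitude"],degrees=True).as_matrix(); C[n]=m
def proj(n,P,k=0):
    m=C[n]; q=(np.atleast_2d(P)-m["xyz"])@m["R"]; u=q[:,:2]/q[:,2:]; u=u*(1+k*(u**2).sum(1,keepdims=True))
    return u*m["f"]+[m["cx"],m["cy"]]
def unproj(n,p,z,k=0):
    m=C[n]; d=(np.array(p,float)-[m["cx"],m["cy"]])/m["f"]; u=d.copy()
    for _ in range(20): u=d/(1+k*(u**2).sum())
    r=m["R"]@np.r_[u,1]; return m["xyz"]+r*(z-m["xyz"][2])/r[2]
def pose(p,P):
    c,s=np.cos(p[2]),np.sin(p[2]); P=np.array(P,float); return np.c_[p[0]+c*P[:,0]-s*P[:,1],p[1]+s*P[:,0]+c*P[:,1],P[:,2]]
def box(w,l,z): return [(w/2,l/2,z),(w/2,-l/2,z),(-w/2,-l/2,z),(-w/2,l/2,z)] # farL, farR, nearR, nearL
E
cat > fit.py <<'E'
from geo import *
D={ # corners order farL(+x+y), farR(+x,-y), nearR, nearL in the top picture
"large":(box(96,246,10),[(219,172.5),(309.5,187.5),(302.5,222),(210.5,207)],[None,(296.7,219.3),(328.3,232.3),(235,280)]),
"small":(box(84,200,10),[(332,183.5),(407.5,189.7),(405.7,219.5),(330,213.2)],[(306.3,208.7),(354.7,183.7),(382.7,191.7),(335,219.3)]),
"cork":(box(62,107,29),[(340.5,237),(380.5,248.2),(374.5,270.5),(334.5,259.5)],[(367.7,213.3),(398.3,200.7),(418.3,211),(386,223.3)]),
"blue":(box(52,72,44),[(389,233.7),(418,240.5),(414.5,259.5),(385.7,253.7)],[(389,189),(409,182),(423.3,187.3),(402.7,195.3)]),
"pale_near_as_thick":(box(34,70,30),[(229.75,266.75),(252.5,248.5),(261,259.5),(237.2,276.7)],[(330,276.7),(325.3,257),(344.7,257),(349.7,276)]),
"pale_near_as_thin":(box(40,75,16),[(229.75,266.75),(252.5,248.5),(261,259.5),(237.2,276.7)],[(330,276.7),(325.3,257),(344.7,257),(349.7,276)]),
"pale_far_as_thin":(box(40,75,16),[(389.5,151),(417,142.5),(421.5,155.5),(395.5,165.5)],[None]*4),
"pale_far_as_thick":(box(34,70,30),[(389.5,151),(417,142.5),(421.5,155.5),(395.5,165.5)],[None]*4),
}
def res(n,p,kt,ks):
    B,t,s=D[n]; W=pose(p,B); r=list((proj("top",W,kt)-t).ravel()); q=proj("side",W,ks)
    for a,b in zip(q,s):
        if b is not None: r+=list(a-b)
    return np.array(r)
for ks in(False,True):
    names=[n for n in D if n in("large","small","cork","blue","pale_near_as_thick")]
    x0=[]
    for n in names: x0+=list(np.mean([unproj("top",p,D[n][0][0][2]) for p in D[n][1]],0)[:2])+[-.1 if 'pale' not in n else .7]
    f=lambda v:np.concatenate([res(n,v[3*i:3*i+3],*(v[-2:] if ks else(0,0))) for i,n in enumerate(names)])
    S=least_squares(f,x0+[0,0]); v=S.x; print("k",v[-2:],"rms",np.sqrt(np.mean(S.fun**2)))
    for i,n in enumerate(names): print(n,v[3*i:3*i+2].round(1),np.degrees(v[3*i+2]).round(1),"rms",np.sqrt(np.mean(res(n,v[3*i:3*i+3],*v[-2:])**2)).round(2))
    for n in D:
        x=list(np.mean([unproj("top",p,D[n][0][0][2]) for p in D[n][1]],0)[:2])+[-.1 if 'pale' not in n else .5]
        s=least_squares(lambda q:res(n,q,*v[-2:]),x); print("  solo",n,s.x[:2].round(1),np.degrees(s.x[2]).round(1),np.abs(s.fun).max().round(2))
E
python3 fit.py
```

```text
k [0. 0.] rms 1.0693343622963107
large [571.3 287.2] -9.3 rms 1.06
small [562.6   4.1] -4.4 rms 0.86
cork [425.7  36.3] -15.6 rms 1.39
blue [443.3 -71.1] -14.7 rms 1.27
pale_near_as_thick [401.8 310.8] 38.3 rms 0.54
  solo large [571.3 287.2] -9.3 2.17
  solo small [562.6   4.1] -4.4 1.62
  solo cork [425.7  36.3] -15.6 2.69
  solo blue [443.3 -71.1] -14.7 2.65
  solo pale_near_as_thick [401.8 310.8] 38.3 1.08
  solo pale_near_as_thin [405.7 305.3] 38.3 6.33
  solo pale_far_as_thin [692.  -96.3] 19.8 0.8
  solo pale_far_as_thick [687.  -93.2] 19.8 1.78
k [-0.13852065 -0.18717368] rms 1.0299941359178346
large [571.1 288.9] -9.4 rms 0.98
small [562.6   3.5] -4.4 rms 0.84
cork [425.   35.9] -15.8 rms 1.32
blue [442.5 -72.6] -14.9 rms 1.24
pale_near_as_thick [400.6 312.5] 38.3 rms 0.59
  solo large [571.1 288.9] -9.4 2.45
  solo small [562.6   3.5] -4.4 1.73
  solo cork [425.   35.9] -15.8 2.69
  solo blue [442.5 -72.6] -14.9 2.73
  solo pale_near_as_thick [400.6 312.5] 38.3 1.4
  solo pale_near_as_thin [404.6 306.8] 38.3 6.53
  solo pale_far_as_thin [693.3 -98.4] 19.9 1.14
  solo pale_far_as_thick [688.2 -95.2] 19.9 1.97
```

```bash
cat >> fit.py <<'E'
print("----")
for n in list(D)[:5]:
    x=list(np.mean([unproj("top",p,D[n][0][0][2]) for p in D[n][1]],0)[:2])+[-.1 if 'pale' not in n else .5]
    st=least_squares(lambda q:res(n,q,0,0)[:8],x); ss=least_squares(lambda q:res(n,q,0,0)[8:],x)
    print(n,"top",st.x.round(3),st.fun.round(1),"\n   side",ss.x.round(3),ss.fun.round(1))
E
python3 fit.py | sed -n '/----/,$p'
```

```text
----
large top [ 5.71183e+02  2.84901e+02 -1.57000e-01] [-0.8 -0.6  0.5 -0.5  0.9  0.9 -0.7  0.1] 
   side [ 5.68691e+02  2.92184e+02 -1.63000e-01] [-0.8 -0.3  0.7  0.8  0.  -0.4]
small top [ 5.62957e+02  2.95500e+00 -7.30000e-02] [-0.4 -1.   0.5 -0.9  1.   1.  -1.   0.8] 
   side [ 5.59844e+02  9.29200e+00 -7.90000e-02] [-0.7 -0.1 -0.1  0.3  0.2  0.3  0.6 -0.5]
cork top [ 4.2639e+02  3.4574e+01 -2.6100e-01] [-0.7 -1.2  1.  -0.8  1.   1.4 -1.3  0.5] 
   side [ 4.22374e+02  4.39790e+01 -2.85000e-01] [-2.3  0.1  0.1  0.4  1.5 -1.   0.8  0. ]
blue top [ 4.43226e+02 -7.22850e+01 -2.04000e-01] [ 0.2 -0.5  0.1 -1.   0.1  1.  -0.4  0.4] 
   side [ 4.40985e+02 -6.43010e+01 -3.37000e-01] [-1.8 -0.9 -0.5 -0.3  1.5  1.   0.8 -0.1]
pale_near_as_thick top [400.956 310.143   0.678] [-0.3 -0.5  0.2 -0.  -0.2 -0.1  0.3  0.7] 
   side [402.073 311.335   0.663] [-0.2  0.6  0.4 -0.5 -0.4 -1.   0.2  0.7]
```

```bash
python3 - <<'E'
from geo import *
from scipy.spatial.transform import Rotation as R
print("tape side edges",unproj("top",(290,242),66).round(1),unproj("top",(290,259.8),64).round(1))
print("ends L z45",unproj("top",(278,251),45).round(1),"R z5",unproj("top",(309,251),5).round(1),"R z30",unproj("top",(309,251),30).round(1))
print("side base",unproj("side",(339.5,252.3),3).round(1),unproj("side",(356.3,256.9),2).round(1),unproj("side",(371.7,246),5).round(1))
print("ring",unproj("top",(372,287),10).round(1),unproj("top",(372,276),20).round(1))
E
```

```text
tape side edges [449.5 198.2  66. ] [407.7 197.1  64. ]
ends L z45 [429.5 228.7  45. ] R z5 [433.4 155.4   5. ] R z30 [431.5 154.2  30. ]
side base [448.5 224.6   3. ] [413.6 220.    2. ] [407.2 169.1   5. ]
ring [346.3  -2.5  10. ] [372.9  -1.6  20. ]
```

arm_command(targets=[[[0.02,0.06,0,0,0,0.18,1],[0.02,0.06,0,0,0,0.18,1],[0.025,0.06,0,0,0,0.18,1],[0.03,0.06,0,0,0,0.18,1],[0.03,0.06,0,0,0,0.18,1],[0.03,0.06,0,0,0,0,1],[0.03,0.06,0,0,0,0,1],[0.018,0.06,-0.03,0,0,0,1]]])

```text
time: 1.1
tool_pos: [433.3, -94.6, 206.0]
tcp_rot: [179.7, 0.0, 75.1]
ft_force: [0.3, -0.1, -0.4]
finger_gap: 85.4
grip_force: 0.0
```

arm_command(targets=[[[0.01,0.023,-0.06,0,0,0.03,1],[0,0,-0.056,0,0,0,1],[0,0,0,0,0,0,1],[0,0,0,0,0,0,1]]])

```text
time: 1.6
tool_pos: [441.6, -74.6, 92.4]
tcp_rot: [179.9, 0.0, 76.8]
ft_force: [-0.3, 0.5, 0.4]
finger_gap: 85.4
grip_force: 0.0
```

```bash
cat > shot.py <<'E'
import sys,cv2
from bench import status,viewer
import numpy as np
def crop(n,x,y,w,h,k):
    o=cv2.resize(viewer.snapshot(n)[y:y+h,x:x+w,::-1],None,fx=k,fy=k,interpolation=cv2.INTER_CUBIC)
    for i in range(0,w,20): cv2.putText(o,str(x+i),(i*k,12),0,.4,(0,0,255),1)
    for i in range(20,h,20): cv2.putText(o,str(y+i),(0,i*k+4),0,.4,(0,0,255),1)
    return o
name=sys.argv[1]; a=crop("top",*map(int,sys.argv[2:6]),3); b=crop("side",*map(int,sys.argv[6:10]),3)
o=np.zeros((a.shape[0]+b.shape[0],max(a.shape[1],b.shape[1]),3),np.uint8); o[:a.shape[0],:a.shape[1]]=a; o[a.shape[0]:,:b.shape[1]]=b
cv2.imwrite(f"pics/{name}.png",o); s=status.sense(); print(s["time"],s["tool_pos"].round(1),s["tcp_rot"].round(1))
E
python3 shot.py g1 320 170 130 100 330 110 140 100
```

```text
1.7 [442.9 -75.1  93.6] [179.7   0.   76.8]
```

View pics/g1.png

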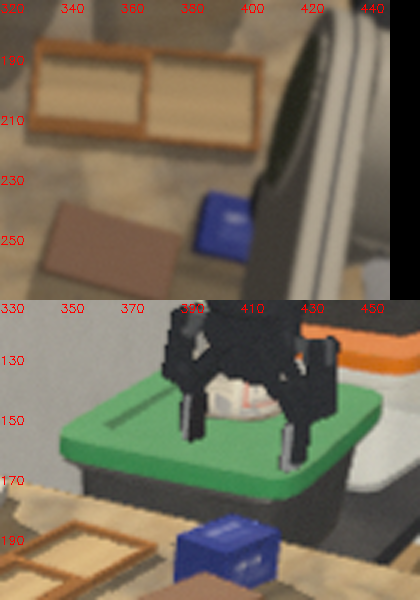

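Fingertips in the side picture are at about (394,157) and (427,167), with the blue box top centred near (406,188). I'll compare that with the calibrated TCP projection.

```bash
python3 - <<'E'
from geo import *
c=np.array([442.9,-75]);a=np.radians(-13.2);d=np.array([np.cos(a),np.sin(a)])
for z in(93,106):
    print(z,proj("side",[[*(c+50*d),z],[*(c-50*d),z],[*c,z]]).round(1).tolist())
print(proj("side",pose([443,-72,a],box(52,72,44))).round(1).tolist())
E
```

```text
93 [[392.1, 161.7], [426.9, 172.7], [409.0, 167.1]]
106 [[392.5, 156.6], [427.5, 167.3], [409.5, 161.8]]
[[388.3, 187.7], [407.0, 180.4], [424.7, 186.4], [406.1, 194.1]]
```

arm_command(targets=[[[0,0.0045,-0.04,0,0,-0.03,1],[0,0,-0.041,0,0,0,1],[0,0,0,0,0,0,1],[0,0,0,0,0,0,-1],[0,0,0,0,0,0,-1],[0,0,0,0,0,0,-1],[0,0,0,0,0,0,-1],[0,0,0,0,0,0,-1],[0,0,0,0,0,0,-1]]], force=50)

```text
time: 2.82
tool_pos: [443.2, -70.4, 12.4]
tcp_rot: [179.7, 0.0, 75.1]
ft_force: [-1.0, -0.2, 7.0]
finger_gap: 49.1
grip_force: 51.8
```

arm_command(targets=[[[0,0,0.03,0,0,0,-1],[0,0,0.03,0,0,0,-1],[0.038,0.009,0,0,0,0.06,-1],[0.038,0.009,0,0,0,0.06,-1],[0.04,0.0085,0,0,0,0.063,-1],[0,0,0,0,0,0,-1],[0,0,0,0,0,0,-1]]])

```text
time: 3.7
tool_pos: [556.7, -43.1, 70.1]
tcp_rot: [180.0, 0.0, 85.6]
ft_force: [-0.5, -0.4, -2.0]
finger_gap: 49.2
grip_force: 53.0
```

```bash
python3 shot.py g2 320 140 130 100 290 120 140 110
```

```text
3.8 [556.2 -43.3  70. ] [180.    0.   85.6]
```

View pics/g2.png

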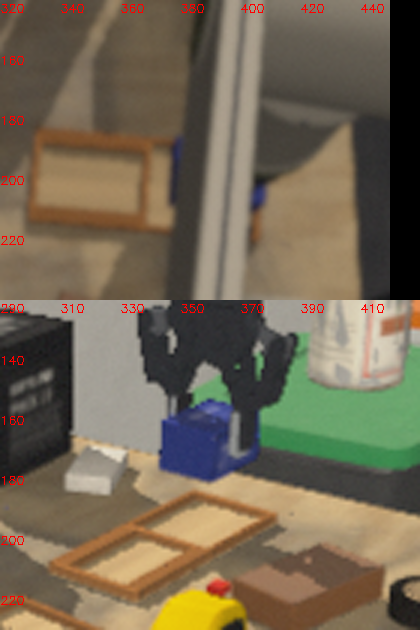

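```bash
python3 - <<'E'
from geo import *
B=[(-26,36,57.6),(26,36,57.6),(-26,-36,57.6)]; m=np.array([(359,180),(343.7,176),(376,168.3)])
s=least_squares(lambda q:(proj("side",pose(q,B))-m).ravel(),[556,-43,-.075]);print(s.x,s.fun.round(1))
print(unproj("side",(355.7,184),10),unproj("side",(382.3,192),10))
print(pose([562.6,4.1,-.077],box(84,200,10)))
E
```

```text
[ 5.64559737e+02 -5.96060844e+01 -3.66770198e-02] [ 1.7 -0.9 -1.4 -1.6 -0.3  2.6]
[591.4165186  -95.09070834  10.        ] [511.30525461 -86.45812678  10.        ]
[[612.16794588 100.57289123  10.        ]
 [596.78315913 -98.83450166  10.        ]
 [513.03205412 -92.37289123  10.        ]
 [528.41684087 107.03450166  10.        ]]
```

arm_command(targets=[[[0.003,-0.0005,-0.03,0,0,0,-1],[0,0,-0.02,0,0,0,-1],[0,0,-0.004,0,0,0,-1],[0,0,0,0,0,0,-1],[0,0,0,0,0,0,-1]]])

```text
time: 4.42
tool_pos: [559.6, -43.7, 15.7]
tcp_rot: [-180.0, 0.0, 85.6]
ft_force: [-0.4, 0.1, -1.4]
finger_gap: 49.1
grip_force: 53.0
```

arm_command(targets=[[[0,0,-0.001,0,0,0,-1],[0,0,0,0,0,0,1],[0,0,0,0,0,0,1],[0,0,0,0,0,0,1],[0,0,0,0,0,0,1],[0,0,0.05,0,0,0,1],[0,0,0.05,0,0,0,1]]])

```text
time: 5.3
tool_pos: [558.9, -43.5, 114.9]
tcp_rot: [-179.9, -0.0, 85.6]
ft_force: [1.5, 0.6, 0.7]
finger_gap: 85.6
grip_force: 0.0
```

arm_command(targets=[[[-0.022,0.05,0,0,0,0.1,1],[-0.022,0.05,0,0,0,0.1,1],[-0.022,0.05,0,0,0,0.1,1],[-0.022,0.05,0,0,0,0.1,1],[-0.022,0.05,0,0,0,0.1,1],[-0.022,0.05,0,0,0,0.1,1],[-0.022,0.05,0,0,0,0.145,1],[-0.004,0.004,0,0,0,0,1],[0,0,0,0,0,0,1]]])

```text
time: 6.42
tool_pos: [401.6, 310.4, 114.5]
tcp_rot: [-180.0, 0.0, 128.3]
ft_force: [0.8, -0.6, -0.1]
finger_gap: 85.2
grip_force: 0.0
```

```bash
python3 shot.py g3 200 165 220 95 280 160 190 100
```

```text
6.525 [402.3 309.4 114.6] [-180.     0.   128.2]
```

View pics/g3.png

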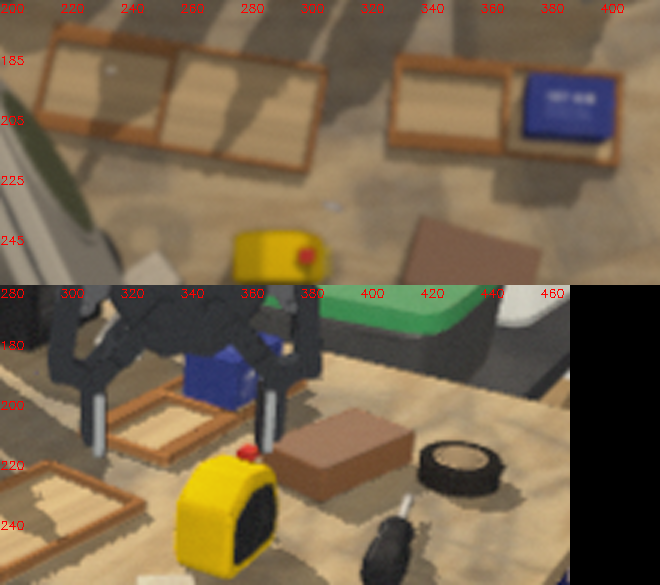

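```bash
python3 - <<'E'
from geo import *
t=np.array([(375.3,189),(406,190.3),(404.7,212),(374,209.7)])
s=least_squares(lambda q:(proj("top",pose(q,box(52,72,47)))-t).ravel(),[559,-43,-.075]);print(s.x,s.fun.round(1))
s=least_squares(lambda q:(proj("top",pose(q,box(34,70,30)))-[(229.75,266.75),(252.5,248.5),(261,259.5),(237.2,276.7)]).ravel(),[400,310,.6]);print(s.x)
E
```

```text
[ 5.58373383e+02 -4.58382744e+01 -6.19688563e-02] [ 0.7  0.1 -1.2  0.8 -0.6 -0.5  1.1 -0.3]
[400.95633128 310.14263795   0.67751621]
```

arm_command(targets=[[[-0.001,0.001,-0.05,0,0,0,1],[0,0,-0.04,0,0,0,1],[0,0,-0.016,0,0,0,1],[0,0,0,0,0,0,-1],[0,0,0,0,0,0,-1],[0,0,0,0,0,0,-1],[0,0,0,0,0,0,-1],[0,0,0,0,0,0,-1],[0,0,0,0,0,0,-1],[0,0,0,0,0,0,-1]]])

```text
time: 7.78
tool_pos: [402.4, 312.4, 10.7]
tcp_rot: [179.8, 0.0, 128.3]
ft_force: [0.3, -1.5, 7.2]
finger_gap: 33.2
grip_force: 50.5
```

arm_command(targets=[[[0,0,0.045,0,0,0,-1],[0,0,0.045,0,0,0,-1],[0.024,-0.037,0,0,0,-0.107,-1],[0.024,-0.037,0,0,0,-0.107,-1],[0.024,-0.037,0,0,0,-0.107,-1],[0.024,-0.037,0,0,0,-0.107,-1],[0.024,-0.037,0,0,0,-0.107,-1],[0.024,-0.037,0,0,0,-0.105,-1],[0.02,-0.037,0,0,0,-0.105,-1],[0,0,0,0,0,0,-1]]])

```text
time: 9.02
tool_pos: [566.3, 49.9, 99.5]
tcp_rot: [179.9, 0.0, 85.4]
ft_force: [-0.4, -0.2, -0.2]
finger_gap: 33.0
grip_force: 50.0
```

arm_command(targets=[[[0,0,0,0,0,0,-1],[0,0,0,0,0,0,-1]]])

```text
time: 9.28
tool_pos: [564.3, 53.5, 98.7]
tcp_rot: [-180.0, -0.0, 85.7]
ft_force: [0.4, 0.2, 0.0]
finger_gap: 33.0
grip_force: 50.0
```

arm_command(targets=[[[0.0015,0,-0.05,0,0,0,-1],[0,0,-0.03,0,0,0,-1],[0,0,-0.003,0,0,0,-1],[0,0,0,0,0,0,-1],[0,0,0,0,0,0,-1]]])

```text
time: 9.9
tool_pos: [567.2, 52.7, 17.2]
tcp_rot: [179.9, -0.0, 85.6]
ft_force: [0.8, -0.6, -0.5]
finger_gap: 32.8
grip_force: 51.3
```

arm_command(targets=[[[0,0,-0.002,0,0,0,-1],[0,0,0,0,0,0,-1]]])

```text
time: 10.15
tool_pos: [566.4, 52.4, 13.9]
tcp_rot: [180.0, -0.0, 85.6]
ft_force: [0.1, 0.8, 0.1]
finger_gap: 32.8
grip_force: 51.3
```

arm_command(targets=[[[0,0,-0.001,0,0,0,-1],[0,0,0,0,0,0,-1]]])

```text
time: 10.4
tool_pos: [566.5, 52.4, 13.0]
tcp_rot: [180.0, -0.0, 85.6]
ft_force: [-0.9, -0.3, 4.2]
finger_gap: 32.9
grip_force: 51.8
```

arm_command(targets=[[[0,0,0,0,0,0,1],[0,0,0,0,0,0,1],[0,0,0,0,0,0,1],[0,0,0,0,0,0,1],[0,0,0.05,0,0,0,1],[0,0,0.05,0,0,0,1],[-0.047,-0.006,0,0,0,-0.07,1],[-0.047,-0.005,0,0,0,-0.07,1],[-0.047,-0.005,0,0,0,-0.057,1],[0,0,0,0,0,0,1]]])

```text
time: 11.65
tool_pos: [421.8, 36.4, 111.4]
tcp_rot: [-179.9, 0.0, 74.3]
ft_force: [0.7, -0.4, 0.1]
finger_gap: 85.2
grip_force: 0.0
```

```bash
python3 shot.py g4 200 165 220 95 280 150 190 100
```

```text
11.75 [425.7  36.4 113.2] [179.9  -0.   74.3]
```

View pics/g4.png

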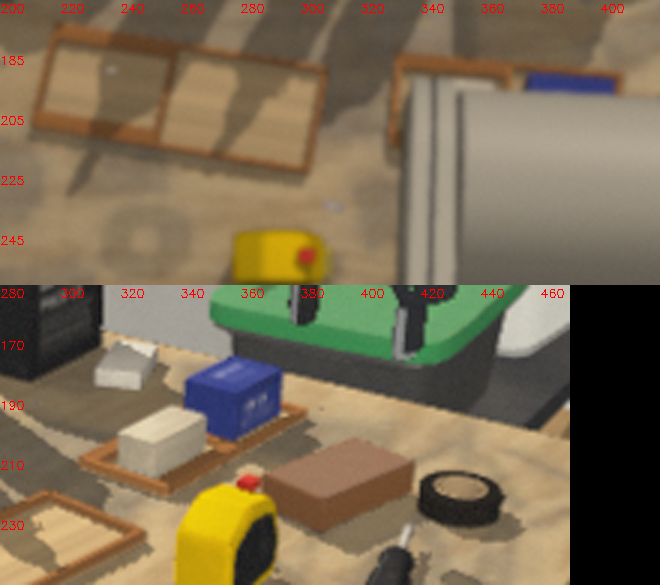

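Side picture: the thick offcut sits in the narrow bay at (325,205) beside the blue box (358,180). The cork is untouched.

arm_command(targets=[[[0,0,-0.05,0,0,0,1],[0,0,-0.04,0,0,0,1],[0,0,-0.015,0,0,0,1],[0,0,0,0,0,0,-1],[0,0,0,0,0,0,-1],[0,0,0,0,0,0,-1],[0,0,0,0,0,0,-1],[0,0,0,0,0,0,-1],[0,0,0,0,0,0,-1]]], force=70)

```text
time: 12.88
tool_pos: [427.0, 36.4, 9.3]
tcp_rot: [179.8, -0.0, 74.3]
ft_force: [0.8, 0.9, 7.1]
finger_gap: 58.3
grip_force: 76.7
```

arm_command(targets=[[[0,0,0.05,0,0,0,-1],[0,0,0.04,0,0,0,-1],[0.027,0.04,0,0,0,0.022,-1],[0.027,0.04,0,0,0,0.022,-1],[0.027,0.04,0,0,0,0.022,-1],[0.027,0.04,0,0,0,0.022,-1],[0.029,0.038,0,0,0,0.024,-1],[0,0,0,0,0,0,-1],[0,0,0,0,0,0,-1],[0,0,0,0,0,0,-1]]])

```text
time: 14.12
tool_pos: [561.9, 233.5, 97.8]
tcp_rot: [-180.0, 0.0, 80.7]
ft_force: [0.1, 0.4, -1.5]
finger_gap: 58.1
grip_force: 76.1
```

```bash
python3 shot.py g5 200 160 220 100 230 130 200 140
```

```text
14.225 [562.1 233.6  98. ] [180.   -0.   80.7]
```

View pics/g5.png

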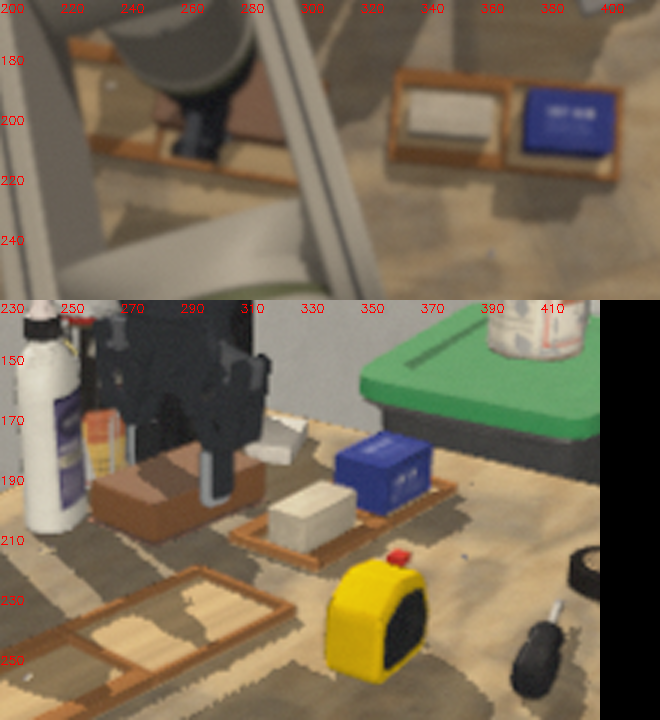

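```bash
python3 - <<'E'
from geo import *
z=89; B=[(31,53.5,z),(-31,53.5,z),(-31,-53.5,z),(31,53.5,z+29)]; m=np.array([(260.7,200.7),(280,211),(318.3,197.3),(260.3,191)])
s=least_squares(lambda q:(proj("side",pose(q,B))-m).ravel(),[562,234,-.16]);print(s.x,s.fun.round(1))
t=np.array([(336,190),(364.5,192),(363.7,205.7),(335.3,205)])
s=least_squares(lambda q:(proj("top",pose(q,box(34,70,33)))-t).ravel(),[566,52,-.07]);print(s.x,s.fun.round(1))
E
```

```text
[ 5.61548540e+02  2.30726837e+02 -1.84179714e-01] [-1.4  1.6  0.9  0.9  2.  -0.9 -1.4 -2.5]
[ 5.65595964e+02  5.32741161e+01 -4.04691640e-02] [ 0.4  1.  -0.6  0.3 -0.2 -0.3  0.5 -1. ]
```

arm_command(targets=[[[0.001,0.001,-0.05,0,0,0,-1],[0,0,-0.03,0,0,0,-1],[0,0,-0.003,0,0,0,-1],[0,0,0,0,0,0,-1],[0,0,0,0,0,0,-1]]])

```text
time: 14.85
tool_pos: [564.1, 235.5, 16.1]
tcp_rot: [179.9, -0.0, 80.7]
ft_force: [1.0, 0.4, -1.2]
finger_gap: 58.4
grip_force: 77.4
```

arm_command(targets=[[[0,0,-0.002,0,0,0,-1],[0,0,0,0,0,0,-1]]])

```text
time: 15.1
tool_pos: [563.4, 235.4, 12.9]
tcp_rot: [180.0, -0.0, 80.7]
ft_force: [0.7, -0.8, -2.7]
finger_gap: 58.4
grip_force: 77.4
```

arm_command(targets=[[[0,0,-0.001,0,0,0,-1],[0,0,0,0,0,0,-1],[0,0,0,0,0,0,1],[0,0,0,0,0,0,1],[0,0,0,0,0,0,1],[0,0,0,0,0,0,1],[0,0,0.05,0,0,0,1],[0,0,0.05,0,0,0,1],[-0.02,-0.045,0.03,0,0,0,1],[-0.025,-0.05,0,0,0,0,1]]])

```text
time: 16.35
tool_pos: [520.5, 140.2, 145.6]
tcp_rot: [179.6, -0.1, 80.8]
ft_force: [0.8, -0.8, -1.1]
finger_gap: 85.8
grip_force: 0.0
```

arm_command(targets=[[[-0.025,-0.05,0,0,0,0,1],[-0.025,-0.05,0,0,0,0,1],[-0.02,-0.05,0,0,0,0,1],[-0.02,-0.05,0,0,0,0,1],[0,0,0,0,0,0,1]]])

```text
time: 16.98
tool_pos: [427.3, -62.6, 141.8]
tcp_rot: [180.0, 0.1, 80.4]
ft_force: [0.7, 0.1, -0.9]
finger_gap: 85.2
grip_force: 0.0
```

```bash
python3 shot.py g6 200 165 130 100 220 185 160 90
```

```text
17.075 [428.4 -59.9 141.9] [180.   -0.   80.6]
```

View pics/g6.png

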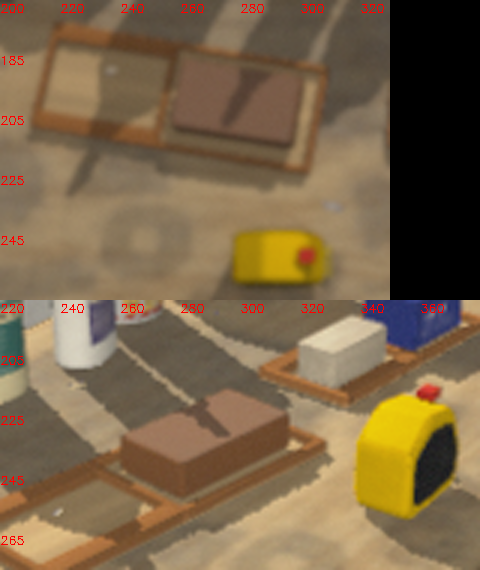

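```bash
python3 - <<'E'
from geo import *
import cv2
im=viewer.snapshot("top"); h=cv2.cvtColor(im,cv2.COLOR_RGB2HSV)
m=((h[...,0]>20)&(h[...,0]<33)&(h[...,1]>170)&(h[...,2]>70)).astype(np.uint8); m[:225]=0;m[270:]=0;m[:,:270]=0;m[:,320:]=0
print(cv2.minAreaRect(cv2.findNonZero(m)),m.sum())
for r in range(239,264,2): 
    c=np.nonzero(m[r])[0]; print(r,c[[0,-1]] if len(c) else "",end="; ")
print()
for c in range(276,312,3):
    r=np.nonzero(m[:,c])[0]; print(c,r[[0,-1]] if len(r) else "",end="; ")
print()
t=np.array([(259.3,183),(301,188.3),(297.3,213.3),(257.3,207.7)])
s=least_squares(lambda q:(proj("top",pose(q,box(62,107,32)))-t).ravel(),[562,234,-.16]);print(s.x,s.fun.round(1))
E
```

```text
((293.0, 250.5), (17.0, 30.0), 90.0) 485
239 ; 241 ; 243 [279 304]; 245 [278 306]; 247 [278 307]; 249 [278 308]; 251 [278 308]; 253 [278 308]; 255 [278 308]; 257 [278 307]; 259 [279 304]; 261 ; 263 ; 
276 ; 279 [243 259]; 282 [242 259]; 285 [242 259]; 288 [242 259]; 291 [242 259]; 294 [242 259]; 297 [242 259]; 300 [242 259]; 303 [243 259]; 306 [244 258]; 309 ; 
[ 5.64210146e+02  2.33747304e+02 -1.11470586e-01] [ 0.5  0.8  0.3  0.4  0.6 -0.8 -1.4 -0.3]
```

arm_command(targets=[[[0,0.05,0,0,0,0.035,1],[0,0.05,0,0,0,0.035,1],[0,0.05,0,0,0,0.035,1],[0,0.05,0,0,0,0.035,1],[0,0.05,0,0,0,0.033,1],[0,0,0,0,0,0,1],[0,0,0,0,0,0,1],[0,0,0,0,0,0,1]]])

```text
time: 18.12
tool_pos: [428.2, 190.0, 141.5]
tcp_rot: [-180.0, 0.0, 90.6]
ft_force: [-0.3, -0.5, -0.1]
finger_gap: 85.6
grip_force: 0.0
```

arm_command(targets=[[[0.001,0,-0.05,0,0,0,1],[0,0,-0.045,0,0,0,1],[0,0,-0.025,0,0,0,1],[0,0,0,0,0,0,-1],[0,0,0,0,0,0,-1],[0,0,0,0,0,0,-1],[0,0,0,0,0,0,-1],[0,0,0,0,0,0,-1],[0,0,0,0,0,0,-1]]], force=50)

```text
time: 19.25
tool_pos: [431.0, 190.7, 23.5]
tcp_rot: [179.8, -0.0, 90.6]
ft_force: [0.5, -1.6, 6.0]
finger_gap: 41.6
grip_force: 51.6
```

```bash
python3 shot.py g7 200 165 130 60 290 160 130 110
```

```text
19.35 [431.  190.7  23.6] [179.8  -0.   90.6]
```

View pics/g7.png

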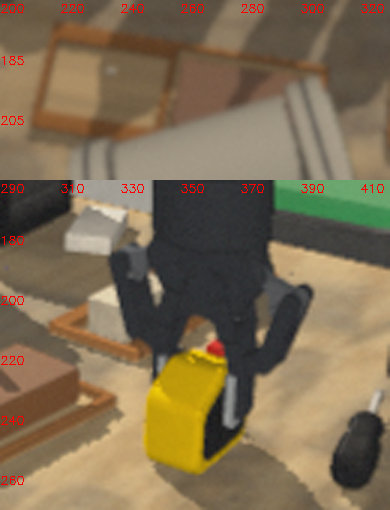

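```bash
python3 - <<'E'
from geo import *
for y in (190,):
  for z in(5,25,45): print(z,[((proj("side",[[x,y+d,z]])[0]-[290,100])*3).round(0).tolist() for x,d in((409,40.5),(409,-40.5),(453,40.5))])
print("finger tip",[((proj("side",[[409,190+d,28]])[0]-[290,100])*3).round(0).tolist() for d in(-11,0,11)])
E
```

```text
5 [[197.0, 475.0], [256.0, 426.0], [138.0, 456.0]]
25 [[199.0, 448.0], [258.0, 399.0], [139.0, 429.0]]
45 [[201.0, 419.0], [260.0, 372.0], [140.0, 401.0]]
finger tip [[238.0, 412.0], [230.0, 419.0], [222.0, 425.0]]
```

arm_command(targets=[[[0,0,0.035,0,0,0,-1],[0,0,0.035,0,0,0,-1],[0.03,0.033,0,0,0,-0.035,-1],[0.03,0.033,0,0,0,-0.035,-1],[0.03,0.033,0,0,0,-0.035,-1],[0.03,0.033,0,0,0,-0.035,-1],[0.031,0.031,0,0,0,-0.033,-1],[0,0,0,0,0,0,-1],[0,0,0,0,0,0,-1],[0,0,0,0,0,0,-1]]])

```text
time: 20.6
tool_pos: [579.7, 352.7, 91.8]
tcp_rot: [-180.0, 0.0, 80.7]
ft_force: [-0.3, -0.5, -2.5]
finger_gap: 41.1
grip_force: 52.5
```

```bash
python3 shot.py g8 200 150 130 80 200 140 150 120
```

```text
20.7 [580.  352.9  92.2] [180.   -0.   80.7]
```

View pics/g8.png

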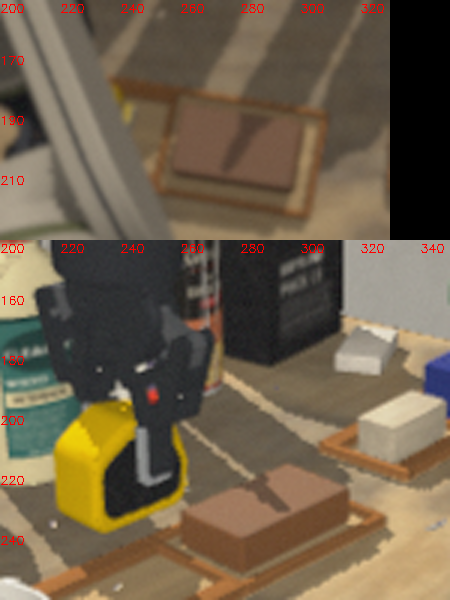

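arm_command(targets=[[[0.002,-0.0005,-0.035,0,0,0,-1],[0,0,-0.025,0,0,0,-1],[0,0,-0.003,0,0,0,-1],[0,0,0,0,0,0,-1],[0,0,0,0,0,0,-1]]])

```text
time: 21.32
tool_pos: [583.1, 353.3, 30.3]
tcp_rot: [179.9, -0.1, 80.7]
ft_force: [0.3, 0.8, -3.8]
finger_gap: 41.4
grip_force: 52.9
```

arm_command(targets=[[[0,0,-0.002,0,0,0,-1],[0,0,0,0,0,0,-1]]])

```text
time: 21.58
tool_pos: [582.3, 353.0, 26.8]
tcp_rot: [180.0, -0.0, 80.7]
ft_force: [-0.1, 0.0, -3.6]
finger_gap: 41.1
grip_force: 52.9
```

arm_command(targets=[[[0,0,-0.0015,0,0,0,-1],[0,0,0,0,0,0,-1]]])

```text
time: 21.82
tool_pos: [582.5, 353.1, 26.6]
tcp_rot: [180.0, -0.0, 80.7]
ft_force: [-3.9, -1.8, 6.0]
finger_gap: 40.9
grip_force: 54.0
```

arm_command(targets=[[[0,0,0,0,0,0,1],[0,0,0,0,0,0,1],[0,0,0,0,0,0,1],[0,0,0,0,0,0,1],[0,0,0.05,0,0,0,1],[0,0,0.05,0,0,0,1],[-0.02,-0.05,0.03,0,0,0,1],[-0.025,-0.055,0,0,0,0,1],[-0.025,-0.055,0,0,0,0,1],[-0.025,-0.055,0,0,0,0,1]]])

```text
time: 23.08
tool_pos: [486.5, 136.4, 155.3]
tcp_rot: [179.9, -0.0, 80.7]
ft_force: [1.2, -0.5, 0.9]
finger_gap: 85.4
grip_force: 0.0
```

arm_command(targets=[[[-0.025,-0.055,0,0,0,0,1],[-0.025,-0.055,0,0,0,0,1],[0,-0.055,0,0,0,0,1],[0,-0.055,0,0,0,0,1],[0,-0.05,0,0,0,0,1],[0,0,0,0,0,0,1],[0,0,0,0,0,0,1]]])

```text
time: 23.95
tool_pos: [437.2, -131.8, 155.0]
tcp_rot: [-180.0, -0.0, 80.7]
ft_force: [0.5, 0.2, 0.1]
finger_gap: 85.4
grip_force: 0.0
```

```bash
python3 shot.py g9 200 150 220 80 200 160 220 115
```

```text
24.05 [ 437.3 -131.1  155. ] [-180.    -0.    80.8]
```

View pics/g9.png

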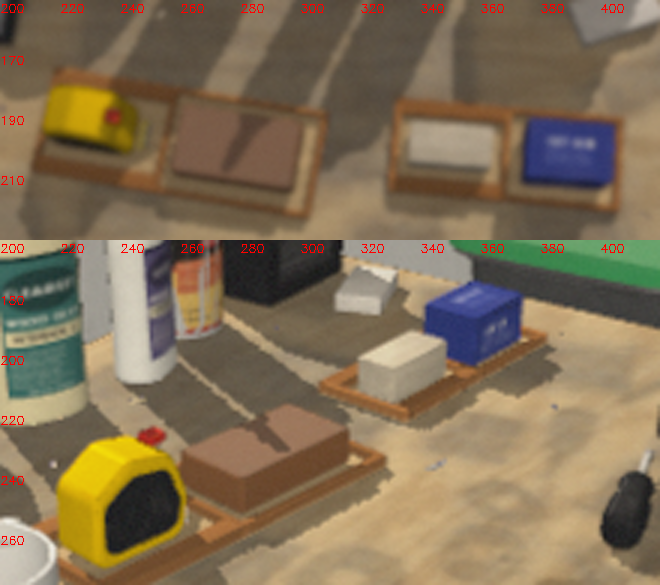

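The last picture shows the tape measure upright at (227,190), the cork at (280,200), the thick offcut at (350,198) and the blue box at (390,200), all inside their bays. The thin offcut has not moved.

```bash
python3 -c "
from bench import job
print(job.hand_in())"
```

```text
the job is handed in; nothing more can be done
None
```

Both kits are made up and handed in at about 24 s: the last pictures show all four items the right way up in their bays and the thin offcut where it lay; no verdict came back.

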